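Shift the polishing lathe into third gear

ROBOT

A 7-joint arm with a two-finger parallel gripper is mounted at the origin on the work surface. World frame = base frame: x ahead of the robot, y to its left, z up, the work surface at z = 0. Lengths are in m, angles in rad, forces in N, time in s.
With the tool pointing down it reaches from about 0.4 to 0.85 m from the base axis. Payload 10.4 kg.
Tool frame: the origin (TCP) lies between the finger pads; the fingertips stand 11 mm ahead of it and the grasp point (between the pads) lies 8 mm behind it; z points along the fingers, y is the direction in which the jaws open and shut (so a half turn about z gives the same grasp; the last joint's range is limited). The gripper opens to 87 mm and grips with 3 to 60 N. Pads are 19 mm wide; open, the fingers measure 117 mm over their backs; the gripper's body (75 mm by 190 mm) begins 51 mm behind the grasp point.
Start: joints at [1.11, 0.332, -0.065, 1.46, 0.022, 1.35, -0.088], TCP at [0.265, -0.566, 0.234] pointing down, gripper open.
Joint ranges: [-2.6, 2.6], [-0.5, 2.12], [-1.47, 1.34], [0.16, 2.42], [-1.27, 4.41], [0.06, 2.06], [-2.6, 2.6]. Speed limits (rad/s): [2.22, 2.22, 2.79, 2.79, 3.14, 3.14, 3.14].

INTERFACE

Orientations are given as a unit quaternion [x, y, z, w].
In Python, from bench import r, eyes gives the robot as it stands.
- The arm moves only by the shell command python3 -m inch 'ROWS' [FORCE]. ROWS is a JSON object of lists of equal length, an entry for each row: "translation": the shift along the world's x, y, z scaled (see below), a list of three; "rot": the turn, a rotation vector about the world's x, y, z scaled (see below), a list of three; "jaw": the finger opening in mm, from 0 to 87. In form: {"translation": [[tx, ty, tz], ...], "rot": [[ax, ay, az], ...], "jaw": [jaw, ...]}. A call has 1 to 20 rows; each row is the pose to reach, as a shift and turn from the pose measured when the call began; what a row does not reach only later rows make up. The controller multiplies each number of a shift by 100 mm and each number of a turn by 60 degrees. A row lasts 1/10 s, in which the tool goes at most 50 mm and 8.59 degrees, less where a joint would pass 70% of its speed; a pose out of reach is approached as far as the arm can. A call with a number of a shift or a turn outside -1 to 1 is refused whole. A call with a gripper value outside its range is refused whole. The fingers move at their own pace and stop on an object; FORCE is the grip in N (left out, the last holds). Time passes only in rows, so rows that repeat a pose let the fingers close. It gives the time, the measured TCP pose, the force and the opening at its end, in the units of the state.
- r.read_state(): the state, without advancing time (a new reading comes with each control period).
- eyes.camera(name): name is "side" or "top" or "wrist"; returns the picture (384x512x3 uint8, blue, green, red); there is no depth.
- eyes.calibration(name): a dict with "fx", "fy", "cx", "cy" (pixels), "R" (3x3) and "t" (3): a world point X has camera coordinates R X + t; the wrist camera has in their place "hand_eye" (4x4, takes a point from camera to tool coordinates, whose origin is the TCP and whose axes are the flange's). Camera axes: x right, y down, z forward; pixel columns grow to the right and rows downward; lengths in m; the calibration is good to about 2 mm. A picture is of the moment at which its call begins: read the wrist's pose just before it. calibration takes no time and is no camera call.
- r.close_job(): hands the job in, once; it reports no verdict.
The state is a dict: "time": time; "joint_positions": joint angles; "joint_vel": joint speeds; "joint_torque": joint torques, N m; "ee_pos": TCP position; "eef_rot": TCP orientation; "ft_force": force on the tool from outside, world axes, zero at the start; "torque": the same for the moment, N m; "width": finger opening in m.
Only numpy, scipy, OpenCV 4.12 (cv2) and the standard library are available. Lean on these libraries where they do the work, as an engineer would, in place of code of your own. Each camera call takes 0.05 s, during which the arm holds its last target. There are 200 camera calls.

TASK

Put the polishing lathe into third gear for the next job: with the fingertips push its gear lever along the left leg of the H-shaped gate to the crossbar, across to the right leg, then forward (away from the robot) fully home in the slot marked with three dots. Only push the lever, gently - do not pinch it - leave it standing in third gear, and leave the things lying around the lathe where they are.

Things in the scene. Friction and masses are not known exactly. Their poses are not given: they have to be found in the camera images.
- polisher: grey bench polishing lathe, fixed to the table, base 200 mm deep, 355 mm wide. Origin at table height under the lever's pivot; x points forward (away from the robot, yaw within 0.35 rad), y left, z up. Round the origin stands the square gear housing, 160 x 160 mm, 103 mm high, its flat steel top the gate plate; motor and felt wheel lie to its right (-y), under 135 mm high.
- gate_centre (a point): middle of the crossbar of the H-shaped opening, on top of the gate plate, 103 mm above the table; axes as polisher. The H: two legs along x, centre lines at y = +22 and -22 mm, each reaching x = +-32 mm, joined only by a crossbar along y at x = 0; all 16 mm wide, solid plate between
- third_slot (a point): forward end of the right leg of the H, on top of the plate (32 mm forward and 22 mm right of the gate centre); axes as polisher. Black dots on the plate beyond each slot's end number it: one = left forward, two = left near, three = right forward, four = right near
- gear_knob (a point): centre of the lever's black knob: block 30 x 30 mm, 45 mm tall, on a 10 mm steel rod through the gate; axes z along the lever, x, y as the polisher's when upright. It is 175 mm from the pivot (15 mm above the polisher's origin), so 190 mm above the table when upright; moves 45 mm to each side, 55 mm fore and aft. Friction about 3 N at the knob, no spring: stays where left. Cannot be lifted
- gear_across (a joint): sideways tilt of the lever, rad; 0 = middle, positive = to the right (-y of the polisher); about -0.26 in the left leg, +0.26 in the right leg (play 0.04 either way). The plate stops it from moving across unless the lever is within about 0.04 of fore = 0. Starts in the left leg.
- gear_fore (a joint): fore-and-aft tilt of the lever, rad; 0 = at the crossbar, positive = forward (+x of the polisher); about +0.30 at the very end of a forward slot, -0.30 at the end of a near one. The ends are hard stops. Starts anywhere along the left leg.
- jaw_model_mid (a point): bystander, loose on the table: cream plaster jaw model with a row of teeth, 60 x 65 x 29 mm; the point is on its middle, 12 mm above its underside
- mixing_bowl_mid (a point): bystander, loose on the table: black rubber mixing bowl, 110 mm across, 60 mm high; the point is on its middle, 30 mm above its underside
- compound_bar_mid (a point): bystander, loose on the table: brown bar of polishing compound, 30 x 110 x 30 mm; the point is on its middle, 15 mm above its underside
- bur_block_mid (a point): bystander, loose on the table: aluminium block 50 x 90 x 25 mm with eight small burs standing in it, 52 mm high over all; the point is on its middle, 12.5 mm above its underside
- spray_bottle_mid (a point): bystander, loose on the table: white bottle, 52 mm across, 150 mm high; the point is on its middle, 75 mm above its underside
- wax_knife_mid (a point): bystander, loose on the table: plaster spatula, 170 mm long, wooden handle and flat 65 mm wide steel blade, lying flat; the point is on its middle, 10 mm above its underside

How it is judged:
On the way, in this order (a step that is already met when the one before it is completed fails the run):
1. the lever has come across the crossbar to the right leg (value of joint gear_across above 0.18 rad and value of joint gear_fore between -0.15 and 0.15 rad), for 0.05 s.
2. the lever is pushed forward, home in the third slot (value of joint gear_across above 0.18 rad and value of joint gear_fore above 0.25 rad), for 0.2 s.
At the end, for the whole second after the job is handed in: the lever stands still in the right leg of the gate (sideways tilt above 0.18 rad) and within about 8 mm of the forward end, measured at the knob (fore tilt above 0.25 of about 0.30 rad), and every bystander is within 30 mm of where it began (all of step 2 and velocity of joint gear_fore between -0.05 and 0.05 rad/s and distance of each of jaw_model_mid, mixing_bowl_mid, compound_bar_mid, bur_block_mid, spray_bottle_mid, wax_knife_mid from where it was at the start of the episode below 0.03 m); the robot touches nothing.
It fails at once if the lever (or the lathe) is pinched or pushed with more than 35 N (contact force between the fingers and polisher above 35 N).
It fails at once if a bystander is lifted or pushed more than 30 mm (distance of any of jaw_model_mid, mixing_bowl_mid, compound_bar_mid, bur_block_mid, spray_bottle_mid, wax_knife_mid from where it was at the start of the episode above 0.03 m).
It also fails if it takes over 48 s, if anything falls off the work surface, if the arm or the gripper's body presses on something with over 40 N, if the wrist force passes 120 N, or if a joint passes its speed limit or range.

## Working session

There is one attempt and no reset: what is moved stays moved. The work goes in short steps, Python scripts to look and compute and a shell command to move; the robot and the scene stay as the last step left them, time stands still between calls to the robot, and variables do not carry over. Pictures are saved under pics/ and viewed, about 8 in all and at most 12, crops included, and the job is handed in when it is done.

```bash
ls; mkdir -p pics
python3 - <<'E'
from bench import r, eyes
import cv2,numpy as np
a=eyes.camera("top");b=eyes.camera("side")
cv2.imwrite("pics/top.png",a);cv2.imwrite("pics/side.png",b)
for n in("top","side","wrist"):print(n,eyes.calibration(n))
print(r.read_state())
E
```

```text
pics
top {'fx': 391.3492242000157, 'fy': 391.3492242000157, 'cx': 246.7765730605039, 'cy': 193.57503039511664, 'R': array([[-0.02637857, -0.99939471, -0.02267994],
       [-0.9981325 ,  0.02758216, -0.0545045 ],
       [ 0.05509707,  0.02119984, -0.99825592]]), 't': array([0.09912034, 0.62066392, 1.0644358 ])}
side {'fx': 494.7743775786224, 'fy': 494.7743775786224, 'cx': 253.31089213360178, 'cy': 196.57082344747104, 'R': array([[-0.90998078, -0.41430386, -0.01694986],
       [-0.28713653,  0.65910604, -0.69507686],
       [ 0.29914478, -0.62763966, -0.7187356 ]]), 't': array([0.59153917, 0.19922055, 1.08522923])}
wrist {'fx': 303.2955574861899, 'fy': 303.2955574861899, 'cx': 254.95482143999985, 'cy': 194.66973951117515, 'hand_eye': array([[ 1.95847166e-04, -9.61914146e-01, -2.73351674e-01,
         7.27179718e-02],
       [ 9.99999166e-01, -1.60568746e-04,  1.28150066e-03,
        -1.62242786e-04],
       [-1.27658535e-03, -2.73351697e-01,  9.61913312e-01,
        -1.51708219e-01],
       [ 0.00000000e+00,  0.00000000e+00,  0.00000000e+00,
         1.00000000e+00]])}
{'time': 0.1, 'joint_positions': array([ 1.11039873,  0.3328005 , -0.06471228,  1.46086385,  0.02160288,
        1.34989965, -0.08847071]), 'joint_vel': array([-1.18348278e-03, -1.10234084e-03,  4.73214504e-04, -3.51579217e-03,
       -1.05457588e-03,  3.69159588e-04, -7.36346416e-06]), 'joint_torque': array([ 1.75880410e-03, -6.24542427e+01,  2.50754954e-02, -3.90715742e+01,
       -6.13799505e-02,  3.66060343e-02,  2.67995034e-05]), 'ee_pos': array([ 0.26482647, -0.56574875,  0.23283552]), 'eef_rot': array([ 9.76130362e-01,  2.17184504e-01, -1.66172578e-04, -6.15836762e-04]), 'ft_force': array([ 0.33161841,  0.16662847, -0.02435254]), 'torque': array([ 0.01706056,  0.00397856, -0.03328467]), 'width': 0.08716360487353757}
```

View pics/top.png

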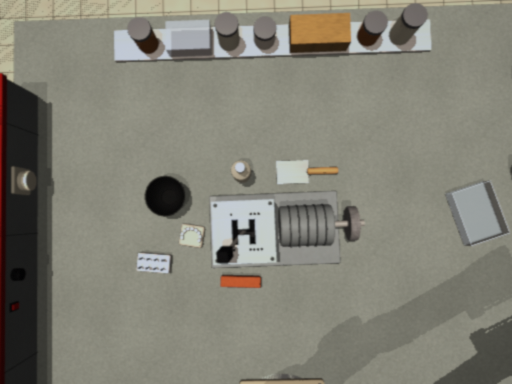

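View pics/side.png

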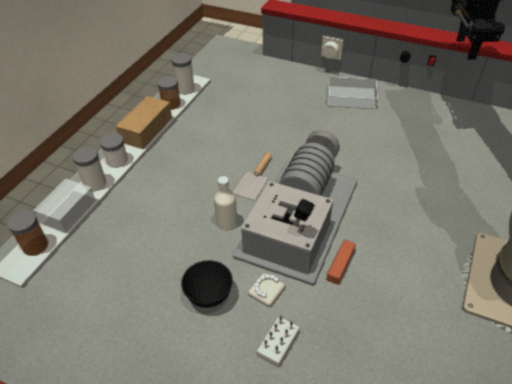

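The top view shows the gate plate at about cols 211–276, rows 198–266. The H is centred near (243,232), and the knob is at (226,254), in the left leg at the near end. The side view agrees: the spray bottle stands forward-left and the compound bar lies on the near side. Next I'll measure the plate and the knob.

```bash
cat > h.py <<'E'
import numpy as np,cv2
from bench import r,eyes
def ray(c,uv):
    d=np.array([(uv[0]-c['cx'])/c['fx'],(uv[1]-c['cy'])/c['fy'],1.]);R,t=np.array(c['R']),np.array(c['t'])
    return -R.T@t,R.T@d
def onz(c,uv,z):
    o,d=ray(c,uv);return o+d*(z-o[2])/d[2]
def proj(c,X):
    p=np.array(c['R'])@X+c['t'];return np.array([c['fx']*p[0]/p[2]+c['cx'],c['fy']*p[1]/p[2]+c['cy']])
def two(c1,u1,c2,u2):
    o,d=ray(c1,u1);p,e=ray(c2,u2)
    s=np.linalg.lstsq(np.c_[d,-e],p-o,rcond=None)[0];a,b=o+s[0]*d,p+s[1]*e
    return (a+b)/2,np.linalg.norm(a-b)
E
python3 - <<'E'
from h import *
a=cv2.imread("pics/top.png");b=cv2.imread("pics/side.png");c=eyes.calibration("top");cs=eyes.calibration("side")
g=a.min(axis=2);sub=np.zeros_like(g);sub[190:275,203:277]=(g[190:275,203:277]>165)*255
m=cv2.morphologyEx(sub,cv2.MORPH_CLOSE,np.ones((5,5)))
ct=max(cv2.findContours(m,0,2)[0],key=cv2.contourArea);rc=cv2.minAreaRect(ct);print(rc)
P=np.array([onz(c,p,.103) for p in cv2.boxPoints(rc)]);print(P.round(3),P.mean(0),np.linalg.norm(np.diff(P,axis=0),axis=1))
cv2.imwrite("pics/crop.png",np.hstack([cv2.resize(a[185:285,195:295],(400,400),interpolation=2),cv2.resize(b[175:275,235:335],(400,400),interpolation=2)]))
E
```

```text
((242.841796875, 231.72808837890625), (63.77109146118164, 63.06787109375), 87.87889862060547)
[[0.602 0.174 0.103]
 [0.604 0.014 0.103]
 [0.443 0.013 0.103]
 [0.441 0.172 0.103]] [0.52220695 0.09318917 0.103     ] [0.16072216 0.16082372 0.159285  ]
```

View pics/crop.png

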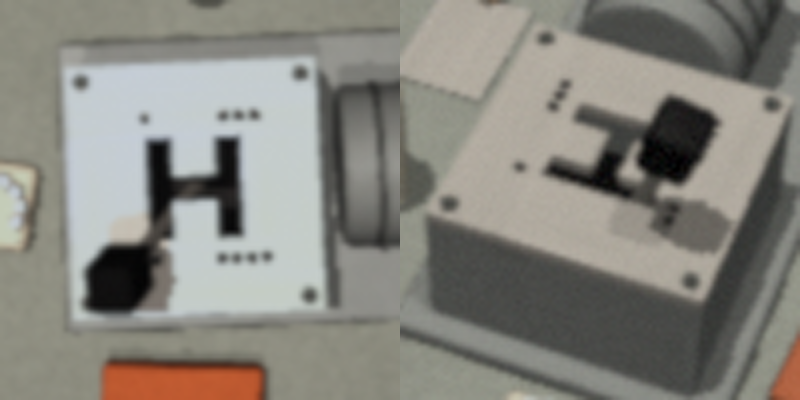

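The plate measures 160 × 160 mm as it should. Gate centre is about (0.522, 0.093) with yaw about 0.01, and the lever is at the near end of the left leg, with the knob around (0.47, 0.138). I'll close the fingers and move high over to the near side of the knob.

```bash
python3 -m inch '{"translation":[[0.2,0.4,0.2],[0.4,0.8,0.4],[0.6,1,0.4]],"rot":[[0,0,-0.14],[0,0,-0.28],[0,0,-0.407]],"jaw":[0,0,0]}' 10
python3 -m inch '{"translation":[[0.4,0.4,0],[0.8,0.8,0],[1,1,0],[1,1,0]],"rot":[[0,0,0],[0,0,0],[0,0,0],[0,0,0]],"jaw":[0,0,0,0]}'
python3 -m inch '{"translation":[[0,0.4,0],[0,0.8,0],[0,1,0],[0,1,0]],"rot":[[0,0,0],[0,0,0],[0,0,0],[0,0,0]],"jaw":[0,0,0,0]}'
```

```text
time: 0.4
ee_pos: [0.3266, -0.4637, 0.2756]
eef_rot: [1.0, 0.004, 0.001, 0.001]
ft_force: [1.1, -0.6, 0.4]
width: 0.0702
time: 0.8
ee_pos: [0.4315, -0.3575, 0.2754]
eef_rot: [1.0, 0.009, 0.002, -0.001]
ft_force: [-0.2, -0.1, -0.8]
width: 0.0388
time: 1.2
ee_pos: [0.4318, -0.2549, 0.2756]
eef_rot: [1.0, 0.011, 0.002, -0.001]
ft_force: [0.2, -0.5, -0.1]
width: 0.0075
```

```bash
python3 -m inch '{"translation":[[0,0.4,0],[0,0.8,0],[0,1,0],[0,1,0]],"rot":[[0,0,0],[0,0,0],[0,0,0],[0,0,0]],"jaw":[0,0,0,0]}'
python3 -m inch '{"translation":[[0,0.4,0],[0,0.8,0],[0,1,0],[0,1,0]],"rot":[[0,0,0],[0,0,0],[0,0,0],[0,0,0]],"jaw":[0,0,0,0]}'
python3 -m inch '{"translation":[[-0.05,0.4,0],[-0.1,0.8,0],[-0.15,1,0],[-0.15,1,0]],"rot":[[0,0,0],[0,0,0],[0,0,0],[0,0,0]],"jaw":[0,0,0,0]}'
python3 -m inch '{"translation":[[0,0.4,0],[0,0.8,0],[0,0.85,0],[0,0.85,0]],"rot":[[0,0,0],[0,0,0],[0,0,0],[0,0,0]],"jaw":[0,0,0,0]}'
python3 - <<'E'
from h import *
cv2.imwrite("pics/w1.png",eyes.camera("wrist"));b=eyes.camera("side")
cv2.imwrite("pics/both1.png",np.hstack([cv2.resize(cv2.imread("pics/w1.png"),(400,300)),cv2.resize(b[125:275,235:435],(400,300))]))
s=r.read_state();print(s['ee_pos'],s['joint_positions'].round(2))
E
```

```text
time: 1.6
ee_pos: [0.432, -0.1532, 0.2758]
eef_rot: [1.0, 0.012, 0.002, -0.001]
ft_force: [0.2, -0.4, -0.1]
width: 0.0001
time: 2.0
ee_pos: [0.4324, -0.0522, 0.2759]
eef_rot: [1.0, 0.014, 0.003, -0.001]
ft_force: [-0.3, -1.7, 0.1]
width: 0.0009
time: 2.4
ee_pos: [0.4175, 0.0485, 0.2761]
eef_rot: [1.0, 0.014, 0.003, -0.001]
ft_force: [0.2, -0.5, 0.0]
width: 0.0007
time: 2.8
ee_pos: [0.4184, 0.1323, 0.276]
eef_rot: [1.0, 0.014, 0.003, -0.001]
ft_force: [0.4, -1.3, -0.3]
width: 0.0005
[0.41831674 0.13103245 0.27591748] [ 0.36 -0.09 -0.71  1.82 -0.06  1.38 -1.88]
```

View pics/both1.png

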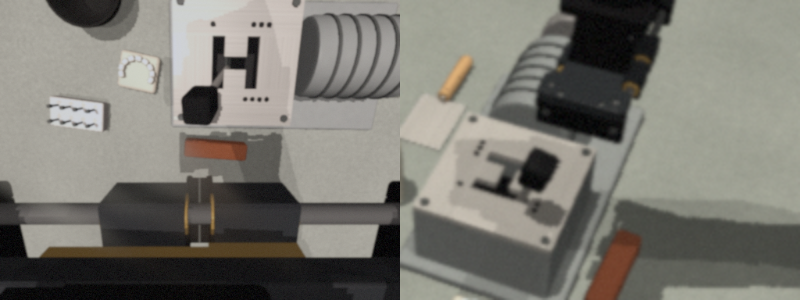

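The wrist view shows the closed fingers (col 200) in line with the knob at (200,104), with clear space behind it. I'll descend and push forward gently.

```bash
python3 -m inch '{"translation":[[0,0.05,-0.4],[0,0.05,-0.8],[0,0.05,-0.96],[0,0.05,-0.96]],"rot":[[0,0,0],[0,0,0],[0,0,0],[0,0,0]],"jaw":[0,0,0,0]}'
python3 -m inch '{"translation":[[0.08,0,0],[0.16,0,0],[0.24,0,0],[0.32,0,0],[0.38,0,0],[0.44,0,0]],"rot":[[0,0,0],[0,0,0],[0,0,0],[0,0,0],[0,0,0],[0,0,0]],"jaw":[0,0,0,0,0,0]}'
python3 -m inch '{"translation":[[0.06,0,0],[0.12,0,0],[0.18,0,0],[0.24,0,0],[0.28,0,0],[0.31,0,0],[0.31,0,0]],"rot":[[0,0,0],[0,0,0],[0,0,0],[0,0,0],[0,0,0],[0,0,0],[0,0,0]],"jaw":[0,0,0,0,0,0,0]}'
python3 - <<'E'
from h import *
w=eyes.camera("wrist");b=eyes.camera("side")
cv2.imwrite("pics/both2.png",np.hstack([cv2.resize(w,(400,300)),cv2.resize(b[125:275,235:435],(400,300))]))
s=r.read_state();print(s['ee_pos'],s['ft_force'])
E
```

```text
time: 3.3
ee_pos: [0.4174, 0.1336, 0.1777]
eef_rot: [1.0, 0.012, 0.0, -0.0]
ft_force: [-0.6, 0.2, 0.8]
width: 0.0008
time: 3.9
ee_pos: [0.4617, 0.1338, 0.1778]
eef_rot: [1.0, 0.012, 0.0, -0.0]
ft_force: [-4.2, 2.0, 2.8]
width: 0.0006
time: 4.6
ee_pos: [0.493, 0.1338, 0.1777]
eef_rot: [1.0, 0.012, 0.0, -0.001]
ft_force: [-2.1, -0.7, 1.6]
width: 0.0001
[0.49269797 0.13376935 0.17769208] [-1.5304555   0.13836619  1.52404655]
```

View pics/both2.png

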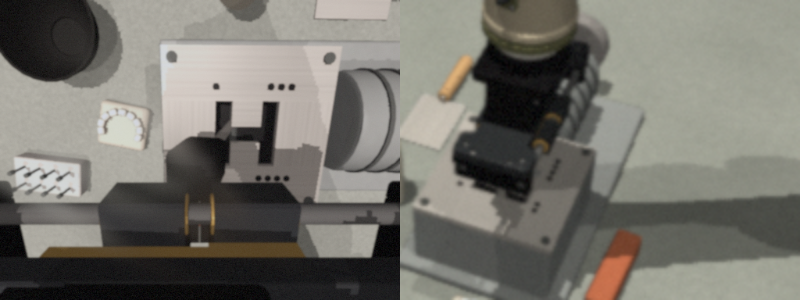

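The knob is near the crossbar now (contact force about 2–4 N). I'll push the last 4 mm, back off, rise and check.

```bash
python3 -m inch '{"translation":[[0.02,0,0],[0.04,0,0],[0.045,0,0],[0.045,0,0]],"rot":[[0,0,0],[0,0,0],[0,0,0],[0,0,0]],"jaw":[0,0,0,0]}'
python3 -m inch '{"translation":[[-0.2,0,0],[-0.4,0,0],[-0.6,0,0.3],[-0.7,0,0.6],[-0.7,0,0.9],[-0.7,0,0.9],[-0.7,0,0.9]],"rot":[[0,0,0],[0,0,0],[0,0,0],[0,0,0],[0,0,0],[0,0,0],[0,0,0]],"jaw":[0,0,0,0,0,0,0]}'
python3 - <<'E'
from h import *
from scipy.spatial.transform import Rotation as Ro
s=r.read_state();w=eyes.camera("wrist");t=eyes.camera("top");b=eyes.camera("side")
H=np.array(eyes.calibration("wrist")['hand_eye']);T=np.eye(4);T[:3,:3]=Ro.from_quat(s['eef_rot']).as_matrix();T[:3,3]=s['ee_pos']
M=np.linalg.inv(T@H);c=dict(eyes.calibration("wrist"),R=M[:3,:3],t=M[:3,3])
import pickle;pickle.dump(c,open("wc.pkl","wb"))
cv2.imwrite("pics/w3.png",w);cv2.imwrite("pics/t3.png",t);cv2.imwrite("pics/s3.png",b)
for n,(im,cc) in dict(w=(w,c),t=(t,eyes.calibration("top")),s=(b,eyes.calibration("side"))).items():print(n,proj(cc,np.array([.522,.093,.103])),proj(cc,np.array([.522,.138,.184])))
x,y=proj(c,np.array([.522,.11,.13])).astype(int)
cv2.imwrite("pics/c3.png",np.hstack([cv2.resize(w[max(0,y-80):y+80,x-80:x+80],(400,400)),cv2.resize(b[175:275,235:335],(400,400))]));print(x,y)
E
```

```text
time: 5.1
ee_pos: [0.4972, 0.1339, 0.1777]
eef_rot: [1.0, 0.012, 0.0, -0.0]
ft_force: [-3.6, 1.2, 2.8]
width: 0.0003
time: 5.8
ee_pos: [0.4278, 0.1336, 0.2681]
eef_rot: [1.0, 0.012, 0.001, -0.0]
ft_force: [0.6, -0.3, -0.2]
width: 0.0004
w [297.30810379  87.5035779 ] [250.66019872  78.29734308]
t [242.86089643 231.66691716] [222.4411273  233.64151726]
s [287.33134358 213.98823792] [280.52243613 202.5698189 ]
282 84
```

View pics/c3.png

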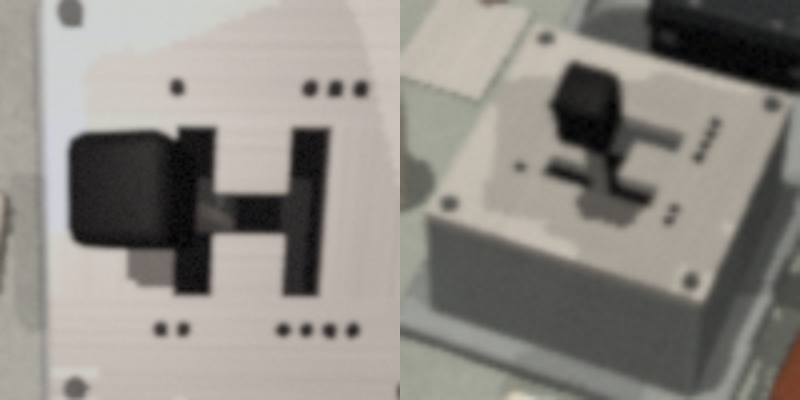

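The rod stands in the mouth of the crossbar: the crossbar is at crop row 212 and the rod at about 210. The knob measures x ≈ 0.521, which puts fore at about 0. Next I'll go to the left side of the knob and push it right.

```bash
python3 -m inch '{"translation":[[0.3,0.3,0],[0.6,0.55,0],[0.94,0.6,0],[0.94,0.6,0],[0.94,0.6,-0.3],[0.94,0.6,-0.7],[0.94,0.6,-0.9],[0.94,0.6,-0.9]],"rot":[[0,0,0],[0,0,0],[0,0,0],[0,0,0],[0,0,0],[0,0,0],[0,0,0],[0,0,0]],"jaw":[0,0,0,0,0,0,0,0]}'
python3 -m inch '{"translation":[[0,-0.08,0],[0,-0.16,0],[0,-0.24,0],[0,-0.3,0],[0,-0.36,0],[0,-0.42,0],[0,-0.48,0],[0,-0.54,0],[0,-0.6,0]],"rot":[[0,0,0],[0,0,0],[0,0,0],[0,0,0],[0,0,0],[0,0,0],[0,0,0],[0,0,0],[0,0,0]],"jaw":[0,0,0,0,0,0,0,0,0]}'
```

```text
time: 6.75
ee_pos: [0.5188, 0.1925, 0.1731]
eef_rot: [1.0, 0.012, -0.004, 0.0]
ft_force: [-0.6, -0.9, -0.0]
width: 0.0002
time: 7.65
ee_pos: [0.5191, 0.1323, 0.1738]
eef_rot: [1.0, 0.012, -0.003, 0.0]
ft_force: [1.4, 3.8, 3.9]
width: 0.0008
```

```bash
python3 -m inch '{"translation":[[0,-0.06,0.02],[0,-0.12,0.04],[0,-0.18,0.04],[0,-0.24,0.04],[0,-0.3,0.04],[0,-0.35,0.04],[0,-0.4,0.04]],"rot":[[0,0,0],[0,0,0],[0,0,0],[0,0,0],[0,0,0],[0,0,0],[0,0,0]],"jaw":[0,0,0,0,0,0,0]}'
python3 -m inch '{"translation":[[0,-0.03,0],[0,-0.06,0],[0,-0.09,0],[0,-0.12,0],[0,-0.12,0]],"rot":[[0,0,0],[0,0,0],[0,0,0],[0,0,0],[0,0,0]],"jaw":[0,0,0,0,0]}'
python3 - <<'E'
from h import *
w=eyes.camera("wrist");b=eyes.camera("side")
cv2.imwrite("pics/c4.png",np.hstack([cv2.resize(w,(400,300)),cv2.resize(b[125:275,235:435],(400,300))]))
s=r.read_state();print(s['ee_pos'],s['ft_force'])
E
```

```text
time: 8.35
ee_pos: [0.5191, 0.092, 0.1777]
eef_rot: [1.0, 0.012, -0.003, 0.0]
ft_force: [-0.2, 3.9, 0.0]
width: 0.0006
time: 8.85
ee_pos: [0.519, 0.0795, 0.1775]
eef_rot: [1.0, 0.012, -0.003, 0.0]
ft_force: [0.1, 0.6, -1.0]
width: 0.0005
[0.51902688 0.07978028 0.17763605] [ 0.53108751  2.50466254 -0.27833003]
```

View pics/c4.png

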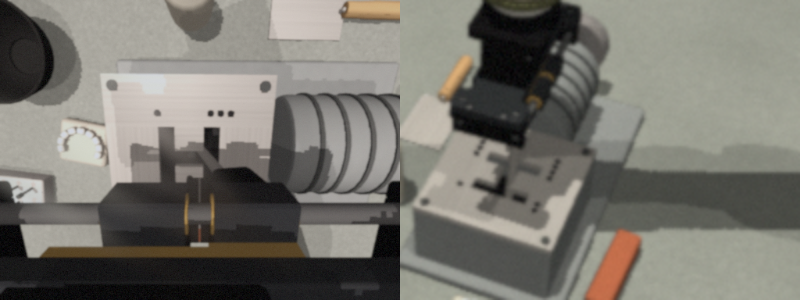

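The lever has come across and the rod base is at the right leg. I'll nudge 4 mm more for margin, back off to the left, rise and look.

```bash
python3 -m inch '{"translation":[[0,-0.02,0],[0,-0.04,0],[0,-0.04,0]],"rot":[[0,0,0],[0,0,0],[0,0,0]],"jaw":[0,0,0]}'
python3 -m inch '{"translation":[[0,0.2,0],[0,0.4,0],[-0.2,0.4,0.3],[-0.5,0.3,0.7],[-0.9,0,0.9],[-0.95,-0.25,0.9],[-0.95,-0.25,0.9],[-0.95,-0.25,0.9]],"rot":[[0,0,0],[0,0,0],[0,0,0],[0,0,0],[0,0,0],[0,0,0],[0,0,0],[0,0,0]],"jaw":[0,0,0,0,0,0,0,0]}'
python3 - <<'E'
from h import *
w=eyes.camera("wrist");b=eyes.camera("side")
cv2.imwrite("pics/c5.png",np.hstack([cv2.resize(w[0:200,156:356],(400,400)),cv2.resize(b[175:275,235:335],(400,400))]))
s=r.read_state();print(s['ee_pos'],s['ft_force'])
E
```

```text
time: 9.25
ee_pos: [0.519, 0.0755, 0.1776]
eef_rot: [1.0, 0.012, -0.003, 0.0]
ft_force: [-0.1, 1.7, -1.3]
width: 0.0001
time: 10.05
ee_pos: [0.424, 0.0496, 0.2678]
eef_rot: [1.0, 0.011, -0.003, 0.001]
ft_force: [0.0, -0.2, -0.3]
width: 0.0007
[0.42411265 0.05094054 0.26739006] [ 0.43518989  0.13986472 -0.17657836]
```

View pics/c5.png

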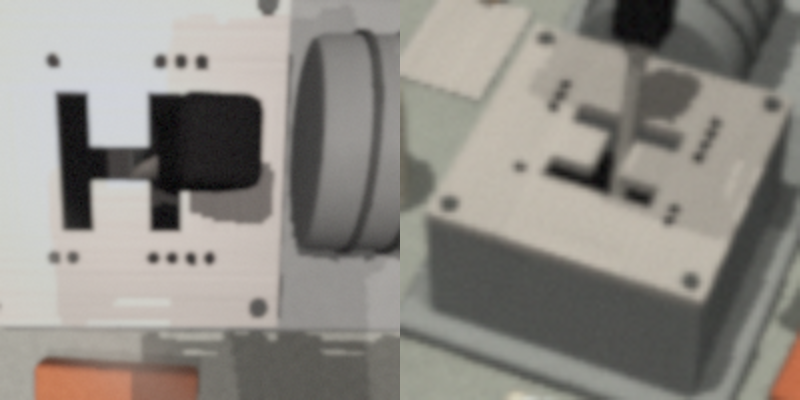

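The lever stands in the right leg at crossbar level, with the knob at y ≈ 0.047. Now I'll go behind it and push forward.

```bash
python3 -m inch '{"translation":[[0.3,-0.04,0],[0.4,-0.04,-0.3],[0.4,-0.04,-0.7],[0.4,-0.04,-0.9],[0.4,-0.04,-0.9]],"rot":[[0,0,0],[0,0,0],[0,0,0],[0,0,0],[0,0,0]],"jaw":[0,0,0,0,0]}'
python3 -m inch '{"translation":[[0.08,0,0],[0.16,0,0],[0.24,0,0],[0.3,0,0],[0.36,0,0],[0.42,0,0],[0.48,0,0],[0.54,0,0],[0.6,0,0],[0.65,0,0],[0.7,0,0]],"rot":[[0,0,0],[0,0,0],[0,0,0],[0,0,0],[0,0,0],[0,0,0],[0,0,0],[0,0,0],[0,0,0],[0,0,0],[0,0,0]],"jaw":[0,0,0,0,0,0,0,0,0,0,0]}'
python3 -m inch '{"translation":[[0.02,0,0],[0.04,0,0],[0.06,0,0],[0.06,0,0]],"rot":[[0,0,0],[0,0,0],[0,0,0],[0,0,0]],"jaw":[0,0,0,0]}'
```

```text
time: 10.65
ee_pos: [0.4624, 0.0477, 0.1743]
eef_rot: [1.0, 0.013, -0.007, -0.0]
ft_force: [-0.4, 1.0, 0.8]
width: 0.0006
time: 11.75
ee_pos: [0.5324, 0.048, 0.1738]
eef_rot: [1.0, 0.013, -0.007, -0.001]
ft_force: [-3.6, 1.6, -3.3]
width: 0.0003
time: 12.15
ee_pos: [0.5385, 0.0479, 0.1738]
eef_rot: [1.0, 0.013, -0.007, -0.001]
ft_force: [-1.4, 0.8, -1.6]
width: 0.0007
```

```bash
for i in 1; do python3 -m inch '{"translation":[[0.02,0,0],[0.03,0,0],[0.03,0,0]],"rot":[[0,0,0],[0,0,0],[0,0,0]],"jaw":[0,0,0]}'
python3 -m inch '{"translation":[[0.02,0,0],[0.02,0,0]],"rot":[[0,0,0],[0,0,0]],"jaw":[0,0]}'
python3 -m inch '{"translation":[[0.015,0,0],[0.015,0,0]],"rot":[[0,0,0],[0,0,0]],"jaw":[0,0]}'; done
```

```text
time: 12.45
ee_pos: [0.5418, 0.0478, 0.1739]
eef_rot: [1.0, 0.013, -0.007, -0.001]
ft_force: [-2.9, 0.7, 0.2]
width: 0.0003
time: 12.65
ee_pos: [0.5435, 0.0478, 0.1738]
eef_rot: [1.0, 0.013, -0.007, -0.001]
ft_force: [-5.2, -0.1, -0.6]
width: 0.0004
time: 12.85
ee_pos: [0.5442, 0.0479, 0.1735]
eef_rot: [1.0, 0.013, -0.009, -0.0]
ft_force: [-7.9, 0.4, 0.4]
width: 0.0008
```

The force is rising, so this looks like the stop. One more millimetre will confirm it before I back off.

```bash
python3 -m inch '{"translation":[[0.015,0,0],[0.015,0,0]],"rot":[[0,0,0],[0,0,0]],"jaw":[0,0]}'
python3 -m inch '{"translation":[[-0.2,0,0],[-0.4,0,0],[-0.7,0,0.2],[-0.9,0,0.5],[-1,0,0.9],[-1,0,1],[-1,0,1],[-1,0,1]],"rot":[[0,0,0],[0,0,0],[0,0,0],[0,0,0],[0,0,0],[0,0,0],[0,0,0],[0,0,0]],"jaw":[0,0,0,0,0,0,0,0]}'
python3 - <<'E'
from h import *
w=eyes.camera("wrist");b=eyes.camera("side");t=eyes.camera("top")
k=lambda im:cv2.resize(im,(400,300))
cv2.imwrite("pics/c6.png",np.vstack([np.hstack([k(w[0:192]),k(b[175:275,235:368])]),np.hstack([k(t[150:300,130:330]),k(cv2.imread("pics/top.png")[150:300,130:330])])]))
s=r.read_state();print(s['ee_pos'],s['ft_force'])
E
```

```text
time: 13.05
ee_pos: [0.5446, 0.0479, 0.1734]
eef_rot: [1.0, 0.013, -0.01, -0.0]
ft_force: [-9.4, 0.3, 3.6]
width: 0.0006
time: 13.85
ee_pos: [0.445, 0.0476, 0.2727]
eef_rot: [1.0, 0.013, -0.01, -0.0]
ft_force: [-1.2, 0.5, -0.3]
width: 0.0005
[0.44441884 0.04777863 0.27204048] [ 0.21446774 -0.08635801 -0.51536994]
```

View pics/c6.png

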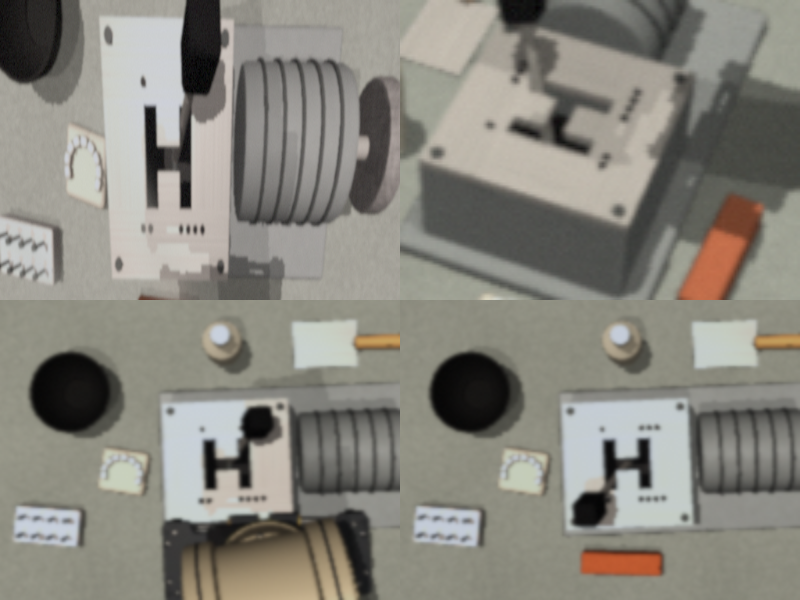

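The lever leans forward-right with the rod in the third slot, and no bystander has moved. As a numeric check, I'll compare the knob's position with the full-tilt prediction.

Run:
```python
from h import *
c=eyes.calibration("top");t=eyes.camera("top")
m=((t.max(axis=2)<45)*255).astype(np.uint8);m[:198]=0;m[224:]=0;m[:,:249]=0;m[:,272:]=0
n,_,st,ce=cv2.connectedComponentsWithStats(m);print(st[1:],ce[1:])
i=1+np.argmax(st[1:,4]);print(onz(c,ce[i],.177))
for f in(.2,.25,.3):
  X=np.array([.521+.175*np.sin(f),.091-.045,.015+.175*np.cos(f)*np.cos(.26)]);print(f,proj(c,X),X)
```

```text
[[251 204  16  16 197]
 [252 222   2   2   3]] [[258.43147208 211.23350254]
 [252.66666667 222.66666667]]
[0.5720075  0.05263908 0.177     ]
0.2 [261.47503498 218.08860433] [0.55576713 0.046      0.18074714]
0.25 [261.35968653 214.44042781] [0.56429569 0.046      0.17886077]
0.3 [261.24375839 210.85876429] [0.57271604 0.046      0.17656483]
```

```bash
python3 -c "
from bench import r
print(r.close_job())"
```

```text
the job is handed in; nothing more can be done
None
```

The lever is standing in third gear, and I've handed the job in; the robot gave no verdict. With the fingers closed, I pushed it from the near end of the left leg to the crossbar, across to the right leg, then forward to its stop. The fingers then moved clear.

- **Fore tilt:** the top camera puts the knob at x = 0.572 m, a tilt of about 0.295 rad (needs over 0.25; the stop is about 0.30).
- **Sideways tilt:** about 0.22–0.23 rad from the same picture (needs over 0.18). This is less exact: the measured knob was about 7 mm nearer the gate centre than I predicted. The pictures do show the rod in the right leg.
- **Forces and time:** the highest wrist reading was 9–10 N, pressing at the stop; the others during pushing were under 6 N. These were read only at the end of each move. The robot's clock read about 14 s at the last move.
- **Bystanders:** the bowl, jaw model, bur block, bottle and spatula look unmoved between the first and last top views, compared by eye. The arm hid the compound bar in the last top view; the side view showed nothing wrong with it, but I did not measure it.

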